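Take a sample bottle from its slide-lid box and load it into the photometer stage

TASK

Slide the grooved lid of the wooden box all the way out of its tracks and lay it gently and flat on the worktop, rib up. Then lift out the dropper bottle (the slimmer of the two bottles, with the long cap) and stand it upright in the square seat of the stage's carriage; let go, then take the carriage by its handle and push it - it is stiff - towards the two posts until it is fully home against its hidden end stop. Leave the other bottle standing where it is in the box, do not tip the dropper bottle, and do not disturb the beaker, mortar, timer and pestle near by.

Things in the scene. Friction and masses are not known exactly. Their poses are not given: they have to be found in the camera images.
- box: fixed light wooden box, 107 high. Origin on the worktop under the centre of the closed lid; outside x -60..66, y -62..62, inside 114 x 104, floor 4 up; 30 high partition at x = 0 between two bottle bays. The lid lies on ledges 94 up, in grooves (1.5 play each side, 3 in height) under side lips 104 apart, and slides out to the box's own -x over the low front wall; the back wall (+x) is full height
- lid_rib (a point): centre (half-way up) of the rib across the middle of the loose wooden lid: rib 12 thick (x), 44 long (y), 24 high, its centre 17 above the lid's underside. Lid 116 (x) x 113 (y) x 5 thick, 0.12 kg, axes parallel to the box's while in the grooves. Starts 0 to 12 open; clears the grooves when its centre is 118 to -x of the box's origin, and nothing holds it then
- dropper_mid (a point): centre (half-way up) of the dropper bottle to be loaded: small brown bottle 34 in diameter and 85 high in all, 0.06 kg; body up to 55 above its underside, then a long slim black cap 25 in diameter from 55 to 85. Stands in one of the two bays of the box (either one), about 27 in front of or behind the box's origin; z up
- buffer_mid (a point): centre (half-way up) of the other bottle, in the other bay: white, broader, 37 in diameter and 82 high in all, short screw cap 27 in diameter from 67 to 82. It stays in the box
- stage: low aluminium linear stage fixed to the worktop, 300 long (x) x 104 wide (y) x 14 high, two rails along x. Origin on the worktop under its middle. Its +x is the direction in which the carriage is pushed home. Two grey posts (36 x 14, top 100 above the worktop) stand at x = 70, inner faces at y = +-37; the bottle comes to stand between them
- handle (a point): centre of the upright black fin that is the carriage's handle: 12 thick (x), 40 wide (y), 34 high, its underside 33 and its top 67 above the worktop, at the -x end of the carriage; axes parallel to the stage's. It moves with the carriage
- seat (a point): centre of the seat on the carriage's top face, 33 above the worktop, 95 ahead of the handle (+x): a flat square 44 x 44 inside a raised rim 4 wide and 5 high. The bottle stands on the flat. Axes parallel to the stage's; it moves with the carriage
- carriage (a joint): travel of the carriage along the stage's +x in m: starts between 0 and 0.025; the hidden end stop is at 0.100. About 5 N of friction has to be overcome to move it; it stays where it is left
- beaker: bystander: small beaker, 50 x 55 x 68 high, origin under its centre
- mortar: bystander: porcelain mortar, 66 in diameter, 44 high, origin under its centre
- timer: bystander: bench timer 62 x 62 x 18 high, origin under its centre
- pestle: bystander: porcelain pestle lying flat, 94 long (y), 23 thick, origin under its centre
Not all that is in view belongs to the job. There is more than one size of the part that bears lid_rib; the job needs the larger.

How it is judged:
On the way, in this order (a step that is already met when the one before it is completed fails the run):
1. the lid has been slid out along its grooves until it clears the box (x of lid_rib in the frame of box below -0.116 m), for 0.05 s.
2. the lid lies flat on the worktop, rib up, let go (height (world z) of lid_rib below 0.024 m and angle between lid_rib's own z axis and vertical below 0.08 rad and contact force between the fingers and anything else below 0.1 N), for 0.2 s.
3. the dropper bottle stands upright in the seat of the carriage, let go (horizontal distance between dropper_mid and seat below 0.01 m and angle between dropper_mid's own z axis and vertical below 0.08 rad and z of dropper_mid in the frame of seat between 0.038 and 0.047 m and contact force between the fingers and anything else below 0.1 N), for 0.2 s.
4. the carriage is home against its stop with the bottle upright on it (value of joint carriage above 0.096 m and horizontal distance between dropper_mid and seat below 0.01 m and angle between dropper_mid's own z axis and vertical below 0.08 rad and z of dropper_mid in the frame of seat between 0.038 and 0.047 m), for 0.2 s.
At the end, for the whole second after the job is handed in: Lid flat on the worktop, rib up (rib centre under 24 mm high, tilt < 0.08 rad); dropper bottle upright in the seat (within 10 mm of its centre, tilt < 0.08 rad); carriage within 4 mm of its end stop; other bottle upright, within 20 mm of where it was (all of step 4 and height (world z) of lid_rib below 0.024 m and angle between lid_rib's own z axis and vertical below 0.08 rad and distance of buffer_mid from where it was at the start of the episode below 0.02 m and angle between buffer_mid's own z axis and vertical below 0.1 rad); the robot touches nothing.
It fails at once if the lid is dropped onto the worktop (over 0.5 m/s near the surface) (height (world z) of lid_rib below 0.05 m and linear speed of lid above 0.5 m/s).
It fails at once if the dropper bottle is tipped by more than 0.6 rad (angle between dropper_mid's own z axis and vertical above 0.6 rad).
It fails at once if the beaker, mortar, timer or pestle is moved by more than 20 mm (distance of any of beaker, mortar, timer, pestle from where it was at the start of the episode above 0.02 m).
It also fails if it takes over 59 s, if anything falls off the work surface, if the arm or the gripper's body presses on something with over 40 N, if the wrist force passes 120 N, or if a joint passes its speed limit or range.

ROBOT

A 7-joint arm with a two-finger parallel gripper is mounted at the origin on a cart in front of the work surface, level with it; the furniture and walls round the work are solid. World frame = base frame: x ahead of the robot, y to its left, z up, the work surface at z = 0. Lengths are in m, angles in rad, forces in N, time in s.
With the tool pointing down it reaches from about 0.4 to 0.85 m from the base axis. Payload 10.4 kg.
Tool frame: the origin (TCP) lies midway between the tips of the shut fingers; the grasp point (between the pads) lies 19 mm behind it; z points along the fingers, y is the line along which they close (so a half turn about z gives the same grasp; the last joint's range is limited). The gripper opens to 87 mm and grips with 3 to 60 N. Pads are 19 mm wide; open, the fingers measure 117 mm over their backs; the gripper's body (75 mm by 190 mm) begins 51 mm behind the grasp point.
Start: joints at [-1.356, 0.332, -0.065, 1.46, 0.022, 1.35, -0.088], TCP at [0.147, 0.607, 0.2] pointing down, gripper open.
Joint ranges: [-2.6, 2.6], [-0.5, 2.12], [-1.47, 1.34], [0.16, 2.42], [-1.27, 4.41], [0.06, 2.06], [-2.6, 2.6]. Speed limits (rad/s): [2.22, 2.22, 2.79, 2.79, 3.14, 3.14, 3.14].

INTERFACE

Orientations are given as a unit quaternion [x, y, z, w].
In Python, from bench import r gives the robot as it stands.
- The arm moves only by the tool arm_command, never from a script. Its arguments are lists of equal length, an entry for each row: "xyz": the shift along the world's x, y, z in m, a list of three; "rot": the turn, a rotation vector about the world's x, y, z in rad, a list of three. In form: {"xyz": [[tx, ty, tz], ...], "rot": [[ax, ay, az], ...]}. A call has 1 to 20 rows; each row is the pose to reach, as a shift and turn from the pose commanded when the call began; what a row does not reach only later rows make up. A row lasts 1/12 s, in which the tool goes at most 41.7 mm and 7.16 degrees, less where a joint would pass 70% of its speed; a pose out of reach is approached as far as the arm can. A call with a gripper value outside its range is refused whole. "grip" is the opening, from 0 (shut) to 1 (fully open), set as the call begins (left out, the last holds). The fingers move at their own pace and stop on an object; "squeeze" is the grip in N (left out, the last holds). Time passes only in rows, so rows that repeat a pose let the fingers close. It gives the time, the measured TCP pose, the force, the opening and the grip force at its end, in the units of the state.
- r.read_state(): the state, without advancing time (a new reading comes with each control period).
- r.camera(name): name is "side" or "top" or "wrist"; returns the picture (400x640x3 uint8, red, green, blue); there is no depth.
- r.camera_model(name): a dict with "fx", "fy", "cx", "cy" (pixels), "T" (4x4, takes a point from camera to world coordinates). Camera axes: x right, y up, looking along -z (the intrinsics and any distortion apply to the point x, -y, -z); pixel columns grow to the right and rows downward; lengths in m; the calibration is good to about 2 mm. A picture is of the moment at which its call begins: read the wrist's pose just before it. camera_model takes no time and is no camera call; for the wrist camera it gives the pose at the moment of the call.
- r.close_job(): hands the job in; it is judged then, once.
Trained networks look in the newest picture that a camera, given by its name, has taken for a name from the list of things; names that differ only in an ending like _2 or _b are one class to them, and where a whole thing is asked for, a point or a joint stands for the part that bears it (a point fixed in the world has none). Each returns a list of dicts, best first, with "conf" (0 to 1); they miss things now and then, are a little off and sometimes report something else, mostly with a low value. They report only what shows in the picture. A call takes as long as a camera call. They do not tell look-alikes from the thing itself.
- r.look_for(label, camera): "at" ([x, y, z] in m, in the coordinates of the camera as it stood for that picture, good to about 4 mm: the middle of the surface that is visible of it).
- r.spot_point(label, camera): "at" ([x, y, z] in m, in the coordinates of the camera as it stood for that picture, good to about 4 mm: a listed point, or the origin of a listed thing).
The state is a dict: "time": time; "joint_positions": joint angles; "joint_vel": joint speeds; "joint_torque": joint torques, N m; "ee_pos": TCP position; "eef_rot": TCP orientation; "ft_force": force on the tool from outside, world axes, zero at the start; "torque": the same for the moment, N m; "width": finger opening in m; "grip_force": force on a finger pad.
Only numpy, scipy, OpenCV 4.12 (cv2) and the standard library are available. Lean on these libraries where they do the work, as an engineer would, in place of code of your own. Each camera call takes 0.05 s, during which the arm holds its last target. There are 200 camera calls.

## Working session

There is one attempt and no reset: what is moved stays moved. The work goes in short steps, Python scripts to look and compute and a tool call to move; the robot and the scene stay as the last step left them, time stands still between calls to the robot, and variables do not carry over. Pictures are saved under pics/ and viewed, at most 10 in all, crops included, and the job is handed in when it is done.

Besides the shell and the picture viewer there is one more tool, called as name(argument=value, ...), one argument or row to a line, values as JSON. arm_command: Moves the arm, as the interface text tells. Its arguments: {"type":"object","properties":{"xyz":{"type":"array"},"rot":{"type":"array"},"grip":{"type":"number"},"squeeze":{"type":"number"}},"required":["xyz","rot"]}

```bash
mkdir -p pics
cat > h.py <<'E'
import numpy as np, cv2
from bench import r
def w(cam,p):
    T=np.array(r.camera_model(cam)["T"]); return (T@np.r_[p,1])[:3]
def px(cam,P):
    m=r.camera_model(cam); q=np.linalg.inv(np.array(m["T"]))@np.r_[P,1]
    return m["cx"]+m["fx"]*q[0]/-q[2], m["cy"]+m["fy"]*-q[1]/-q[2]
def save(cam,name):
    im=r.camera(cam); cv2.imwrite(f"pics/{name}.png",np.ascontiguousarray(im[:,:,::-1])); return im
E
python3 - <<'E'
from h import *
for c in ["top","side"]:
    save(c,c+"0")
    m=r.camera_model(c); print(c,{k:np.round(v,3).tolist() for k,v in m.items()})
    for l in ["box","lid_rib","dropper_mid","buffer_mid","stage","handle","seat","beaker","mortar","timer","pestle"]:
        print(l,[(round(d["conf"],2),np.round(w(c,d["at"]),3).tolist(),np.round(px(c,w(c,d["at"]))).tolist()) for d in r.spot_point(l,c)[:3]])
print(r.read_state())
E
```

```text
top {'fx': 420.849, 'fy': 420.849, 'cx': 323.195, 'cy': 208.676, 'T': [[-0.0, 0.996, -0.088, 0.441], [-1.0, 0.002, 0.022, -0.017], [0.022, 0.088, 0.996, 1.362], [0.0, 0.0, 0.0, 1.0]]}
box [(0.64, [0.523, 0.133, -0.003], [267.0, 220.0])]
lid_rib [(0.97, [0.427, 0.441, 0.015], [169.0, 250.0]), (0.66, [0.524, 0.141, 0.112], [260.0, 217.0])]
dropper_mid []
buffer_mid []
stage [(0.81, [0.47, -0.242, 0.0], [383.0, 236.0])]
handle [(0.86, [0.474, -0.118, 0.047], [346.0, 235.0])]
seat [(0.89, [0.474, -0.219, 0.033], [378.0, 235.0])]
beaker [(0.67, [0.669, 0.282, -0.001], [222.0, 175.0])]
mortar [(0.6, [0.691, 0.172, 0.001], [256.0, 169.0])]
timer [(0.83, [0.451, -0.509, 0.002], [465.0, 242.0])]
pestle [(0.61, [0.622, -0.083, -0.002], [334.0, 190.0])]
side {'fx': 446.152, 'fy': 446.152, 'cx': 326.449, 'cy': 200.305, 'T': [[-0.97, 0.119, -0.21, 0.2], [-0.241, -0.483, 0.842, 1.416], [-0.001, 0.867, 0.498, 0.944], [0.0, 0.0, 0.0, 1.0]]}
box [(0.91, [0.52, 0.135, 0.0], [326.0, 245.0])]
lid_rib [(0.88, [0.433, 0.444, 0.012], [330.0, 305.0]), (0.73, [0.521, 0.139, 0.113], [326.0, 219.0])]
dropper_m
[... 507 characters left out ...]
 'joint_positions': array([-1.35558585,  0.33221389, -0.06467038,  1.46006949,  0.02161657,
        1.34988723, -0.08849222]), 'joint_vel': array([ 0.00092287, -0.00030981, -0.0012453 ,  0.00054   ,  0.00089672,
        0.00098942, -0.00064181]), 'joint_torque': array([ 7.30986540e-04, -6.23022366e+01,  2.52980663e-02, -3.90120864e+01,
       -6.09900663e-02,  3.11519997e-02,  1.72543247e-05]), 'ee_pos': array([0.14724861, 0.60745127, 0.20038136]), 'eef_rot': array([1.18632191e-01, 9.92938266e-01, 5.80367061e-05, 8.51225277e-06]), 'ft_force': array([0.24257284, 0.95134234, 0.15163245]), 'torque': array([ 0.05526298, -0.00158334, -0.03635152]), 'grip_force': 0.0, 'width': 0.08689357204402631}
```

Run:
```python
import cv2
a=cv2.imread("pics/top0.png")[110:310,110:510]; b=cv2.imread("pics/side0.png")[140:340,200:500]
cv2.imwrite("pics/topc.png",cv2.resize(a,None,fx=2,fy=2,interpolation=3)); cv2.imwrite("pics/sidec.png",cv2.resize(b,None,fx=2.6,fy=2.6,interpolation=3))
```

```text
(no output)
```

View pics/topc.png

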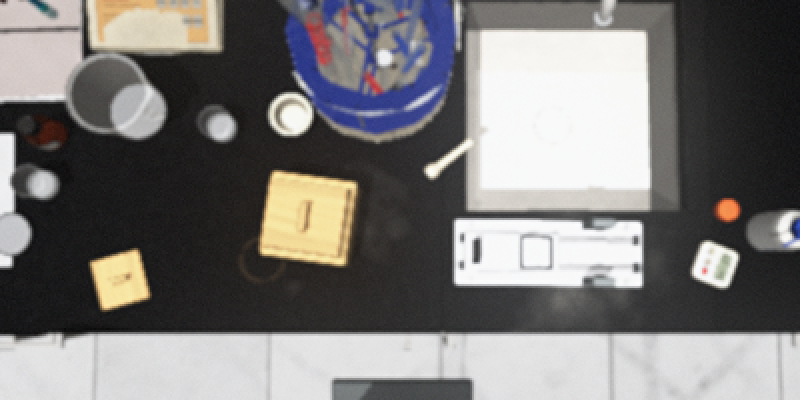

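View pics/sidec.png

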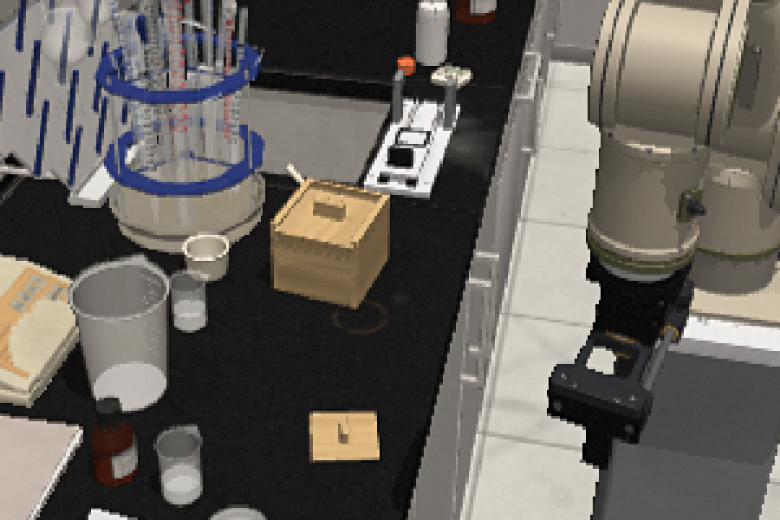

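The top view crop shows the box at about (308,218), with its back wall on the right, so the lid slides left, towards world +y. The decoy small lid is at (120,280). The stage has its posts on the right at (600,222) and (600,282), so home is towards world -y. The side view agrees: the box's lid is in front and the stage is behind.

I'll move above the box for a wrist view.

arm_command(
  xyz=[
    [0.0, 0.0, 0.04],
    [0.04, -0.04, 0.08],
    [0.08, -0.09, 0.1],
    [0.37, -0.44, 0.12],
    [0.37, -0.44, 0.12],
    [0.37, -0.44, 0.12],
    [0.37, -0.44, 0.12],
    [0.37, -0.44, 0.12],
    [0.37, -0.44, 0.12],
    [0.37, -0.44, 0.12],
    [0.37, -0.44, 0.12],
    [0.37, -0.44, 0.12],
    [0.37, -0.44, 0.12],
    [0.37, -0.44, 0.12],
    [0.37, -0.44, 0.12],
    [0.37, -0.44, 0.12],
    [0.37, -0.44, 0.12],
    [0.37, -0.44, 0.12],
  ],
  rot=[
    [0, 0, 0],
    [0, 0, 0],
    [0, 0, 0.117],
    [0, 0, 0.117],
    [0, 0, 0.117],
    [0, 0, 0.117],
    [0, 0, 0.117],
    [0, 0, 0.117],
    [0, 0, 0.117],
    [0, 0, 0.117],
    [0, 0, 0.117],
    [0, 0, 0.117],
    [0, 0, 0.117],
    [0, 0, 0.117],
    [0, 0, 0.117],
    [0, 0, 0.117],
    [0, 0, 0.117],
    [0, 0, 0.117],
  ],
)

```text
time: 2.7
ee_pos: [0.5171, 0.1677, 0.3203]
eef_rot: [0.061, 0.998, 0.0, -0.0]
ft_force: [0.1, 0.1, -0.4]
width: 0.0873
grip_force: 0.0
```

Run:
```python
from h import *
save("wrist","w1"); c="wrist"
m=r.camera_model(c); print({k:np.round(v,3).tolist() for k,v in m.items()})
for l in ["box","lid_rib","stage","handle"]:
    print(l,[(round(d["conf"],2),np.round(w(c,d["at"]),4).tolist(),np.round(px(c,w(c,d["at"]))).tolist()) for d in r.spot_point(l,c)[:3]])
s=r.read_state(); print(s["time"],s["ee_pos"],s["eef_rot"],s["joint_positions"])
```

```text
{'fx': 301.293, 'fy': 301.293, 'cx': 324.721, 'cy': 200.804, 'T': [[0.119, -0.963, -0.241, 0.451], [0.993, 0.115, 0.029, 0.177], [-0.0, -0.243, 0.97, 0.505], [0.0, 0.0, 0.0, 1.0]]}
box []
lid_rib [(0.69, [0.5177, 0.1438, 0.1103], [306.0, 180.0]), (0.66, [0.4248, 0.4468, 0.0121], [496.0, 87.0])]
stage [(0.95, [0.4645, -0.2369, 0.0037], [79.0, 164.0]), (0.61, [0.4719, -0.2107, 0.0358], [80.0, 169.0])]
handle [(0.84, [0.4739, -0.1174, 0.0484], [134.0, 165.0])]
2.95 [0.51662425 0.16860725 0.32036103] [ 5.93124581e-02  9.98239449e-01  1.62609415e-04 -8.98584193e-05] [-0.73942093  0.10780258  0.37672299  1.49232271 -0.03997131  1.54902194
  1.0882884 ]
```

View pics/w1.png

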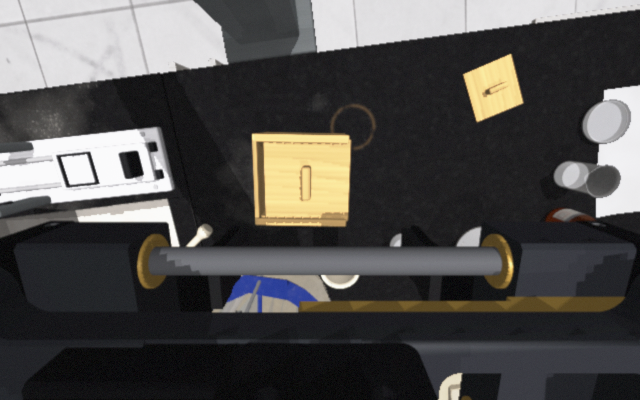

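The wrist view shows the lid in the box at about (302,180) with its rib at (306,182), aligned with the view. The open front is on the right and the handle is at (133,165). Next I'll fit the box yaw and stage yaw from silhouettes.

```bash
cat > fit.py <<'E'
from h import *
from scipy.optimize import minimize
def hull(cam,pts,p):
    c,s=np.cos(p[2]),np.sin(p[2])
    q=np.array([px(cam,[p[0]+c*a-s*b,p[1]+s*a+c*b,z]) for a,b,z in pts])
    return cv2.convexHull((q*16).astype(np.int32))
def fit(cam,mask,pts,p0):
    m=mask.astype(np.uint8)
    def cost(d):
        p=np.array(p0)+np.array([d[0]*.01,d[1]*.01,d[2]*.1])
        im=np.zeros(m.shape,np.uint8); cv2.fillConvexPoly(im,hull(cam,pts,p),1,cv2.LINE_8,4)
        return (im!=m).sum()/max(m.sum(),1)
    o=min((minimize(cost,x,method="Nelder-Mead",options=dict(initial_simplex=np.array(x)+np.array([[0,0,0],[.8,0,0],[0,.8,0],[0,0,.6]]))) for x in ([0,0,0],[.3,-.3,.3],[-.3,.3,-.3])),key=lambda o:o.fun)
    return np.array(p0)+o.x*[.01,.01,.1],o.fun
def box(x0,x1,y0,y1,z0,z1): return [(a,b,z) for a in(x0,x1) for b in(y0,y1) for z in(z0,z1)]
E
python3 - <<'E'
from fit import *
im=cv2.imread("pics/w1.png"),cv2.imread("pics/top0.png"),cv2.imread("pics/side0.png")
for cam,i in zip(["wrist","top","side"],im):
    h=cv2.cvtColor(i,cv2.COLOR_BGR2HSV)
    for name,mask,pts,p0 in [("box",cv2.inRange(h,(8,60,40),(30,255,255)),box(-.06,.066,-.062,.062,0,.107),(.521,.138,-1.69)),
                ("stage",cv2.inRange(h,(0,0,120),(180,60,255)),box(-.15,.15,-.052,.052,0,.014),(.47,-.24,-1.58))]:
        u,v=px(cam,[p0[0],p0[1],.05])
        mask=cv2.morphologyEx(mask,cv2.MORPH_CLOSE,np.ones((7,7)))
        n,lab,st,ce=cv2.connectedComponentsWithStats(mask)
        k=lab[int(v),int(u)] if 0<=u<640 else 0
        if not k: print(cam,name,"none"); continue
        print(cam,name,st[k].tolist(),*[np.round(x,4) for x in fit(cam,lab==k,pts,p0)])
E
```

```text
wrist box [251, 104, 125, 124, 9681] [ 0.5194  0.1388 -1.7088] 0.0752Traceback (most recent call last):
  File "<stdin>", line 12, in <module>
  File "fit.py", line 13, in fit
    o=min((minimize(cost,x,method="Nelder-Mead",options=dict(initial_simplex=np.array(x)+np.array([[0,0,0],[.8,0,0],[0,.8,0],[0,0,.6]]))) for x in ([0,0,0],[.3,-.3,.3],[-.3,.3,-.3])),key=lambda o:o.fun)
  File "fit.py", line 13, in <genexpr>
    o=min((minimize(cost,x,method="Nelder-Mead",options=dict(initial_simplex=np.array(x)+np.array([[0,0,0],[.8,0,0],[0,.8,0],[0,0,.6]]))) for x in ([0,0,0],[.3,-.3,.3],[-.3,.3,-.3])),key=lambda o:o.fun)
           ~~~~~~~~^^^^^^^^^^^^^^^^^^^^^^^^^^^^^^^^^^^^^^^^^^^^^^^^^^^^^^^^^^^^^^^^^^^^^^^^^^^^^^^^^^^^^^^^^^^^^^^^^^^^^^^^^^^^^^^^^^^^^^
    res = _minimize_neldermead(fun, x0, args, callback, bounds=bounds,
                               **options)
    fxr = func(xr)
    fx = function(np.copy(x), *(wrapper_args + args))
  File "fit.py", line 11, in cost
    im=np.zeros(m.shape,np.uint8); cv2.fillConvexPoly(im,hull(cam,pts,p),1,cv2.LINE_8,4)
                                                         ~~~~^^^^^^^^^^^
  File "fit.py", line 5, in hull
    q=np.array([px(cam,[p[0]+c*a-s*b,p[1]+s*a+c*b,z]) for a,b,z in pts])
                ~~^^^^^^^^^^^^^^^^^^^^^^^^^^^^^^^^^^^
  File "h.py", line 6, in px
    m=r.camera_model(cam); q=np.linalg.inv(np.array(m["T"]))@np.r_[P,1]
ValueError: time passes only in moves, steps and waits
```

```bash
sed -i 's/^def px(cam,P):/_C={}\ndef px(cam,P):/; s/^    m=r.camera_model(cam); q=np/    m=_C.setdefault(cam,None) or _C.__setitem__(cam,r.camera_model(cam)) or _C[cam]; q=np/' h.py
python3 - <<'E'
from fit import *
im=cv2.imread("pics/w1.png"),cv2.imread("pics/top0.png"),cv2.imread("pics/side0.png")
for cam,i in zip(["wrist","top","side"],im):
    h=cv2.cvtColor(i,cv2.COLOR_BGR2HSV)
    for name,mask,pts,p0 in [("box",cv2.inRange(h,(8,60,60),(30,255,255)),box(-.06,.066,-.062,.062,0,.107),(.521,.138,-1.69)),
                ("stage",cv2.inRange(h,(0,0,120),(180,60,255)),box(-.15,.15,-.052,.052,0,.014),(.47,-.24,-1.58))]:
        if (cam,name) in (("wrist","stage"),("side","stage")): continue
        u,v=px(cam,[p0[0],p0[1],.05])
        mask=cv2.morphologyEx(cv2.morphologyEx(mask,cv2.MORPH_CLOSE,np.ones((3,3))),cv2.MORPH_OPEN,np.ones((5,5)))
        n,lab,st,ce=cv2.connectedComponentsWithStats(mask)
        k=lab[int(v)-12:int(v)+12,int(u)-12:int(u)+12].max()
        if not k: print(cam,name,"none"); continue
        M=np.zeros_like(mask); cs,_=cv2.findContours((lab==k).astype(np.uint8),cv2.RETR_EXTERNAL,2); cv2.drawContours(M,cs,-1,1,-1)
        print(cam,name,st[k].tolist(),*[np.round(x,4) for x in fit(cam,M,pts,p0)])
E
```

```text
wrist box [251, 132, 101, 95, 9200] [ 0.5202  0.1391 -1.6997] 0.0276
top box [239, 195, 51, 49, 2069] [ 0.5227  0.1374 -1.7309] 0.0532
top stage [337, 219, 95, 35, 3169] [ 0.472  -0.243  -1.5845] 0.0253
side box [304, 209, 46, 49, 1851] [ 0.5192  0.134  -1.688 ] 0.0173
```

arm_command(
  xyz=[
    [0.0035, -0.0255, -0.04],
    [0.0035, -0.0255, -0.08],
    [0.0035, -0.0255, -0.12],
    [0.0035, -0.0255, -0.15],
    [0.0035, -0.0255, -0.18],
    [0.0035, -0.0255, -0.2],
    [0.0035, -0.0255, -0.21],
    [0.0035, -0.0255, -0.2155],
    [0.0035, -0.0255, -0.2155],
  ],
  rot=[
    [0, 0, -0.01],
    [0, 0, -0.01],
    [0, 0, -0.01],
    [0, 0, -0.01],
    [0, 0, -0.01],
    [0, 0, -0.01],
    [0, 0, -0.01],
    [0, 0, -0.01],
    [0, 0, -0.01],
  ],
  grip=0.5,
)

```text
time: 3.7
ee_pos: [0.5205, 0.1423, 0.1047]
eef_rot: [0.065, 0.998, -0.0, -0.0]
ft_force: [-0.7, 0.5, 0.4]
width: 0.0442
grip_force: 0.0
```

arm_command(
  xyz=[
    [0, 0, 0],
    [0, 0, 0],
    [0, 0, 0],
    [0, 0, 0],
    [0, 0, 0],
    [0, 0, 0],
  ],
  rot=[
    [0, 0, 0],
    [0, 0, 0],
    [0, 0, 0],
    [0, 0, 0],
    [0, 0, 0],
    [0, 0, 0],
  ],
  grip=0,
  squeeze=25,
)

```text
time: 4.2
ee_pos: [0.5209, 0.142, 0.1052]
eef_rot: [0.065, 0.998, 0.0, 0.0]
ft_force: [0.7, 0.2, 0.3]
width: 0.0116
grip_force: 0.0
```

arm_command(
  xyz=[
    [0, 0, 0],
    [0, 0, 0],
    [0.0013, 0.01, 0],
    [0.0026, 0.02, 0],
    [0.0038, 0.03, 0],
  ],
  rot=[
    [0, 0, 0],
    [0, 0, 0],
    [0, 0, 0],
    [0, 0, 0],
    [0, 0, 0],
  ],
)

```text
time: 4.62
ee_pos: [0.5246, 0.1735, 0.1049]
eef_rot: [0.065, 0.998, 0.0, -0.0]
ft_force: [-0.5, -0.7, -0.2]
width: 0.0003
grip_force: 0.0
```

The fingers shut completely, so the rib wasn't between them. I'll look.

Run:
```python
from h import *
c="wrist"; save(c,"w2"); save("side","s2")
print([(round(d["conf"],2),np.round(w(c,d["at"]),4).tolist(),np.round(px(c,w(c,d["at"]))).tolist()) for d in r.spot_point("lid_rib",c)[:3]])
print([(round(d["conf"],2),np.round(w("side",d["at"]),4).tolist()) for d in r.spot_point("lid_rib","side")[:3]])
a=cv2.resize(cv2.imread("pics/w2.png")[60:300,160:480],None,fx=2.4,fy=2.4)
b=cv2.resize(cv2.imread("pics/s2.png")[150:300,240:400],None,fx=3.5,fy=3.5)
cv2.imwrite("pics/s2c.png",b); cv2.imwrite("pics/w2c.png",a)
s=r.read_state(); print(s["width"],s["grip_force"],s["ee_pos"])
```

```text
[(0.59, [0.4264, 0.4441, 0.0107], [627.0, 46.0])]
[(0.97, [0.5218, 0.1383, 0.1124]), (0.83, [0.433, 0.4455, 0.013])]
0.00020254754886160143 0.0 [0.52438852 0.17243894 0.10467575]
```

View pics/s2c.png

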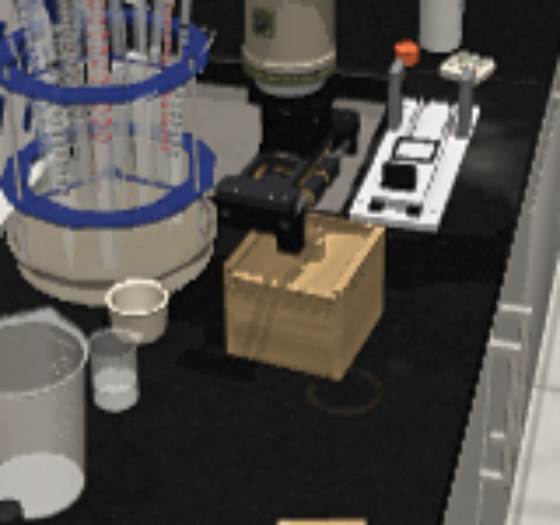

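View pics/w2c.png

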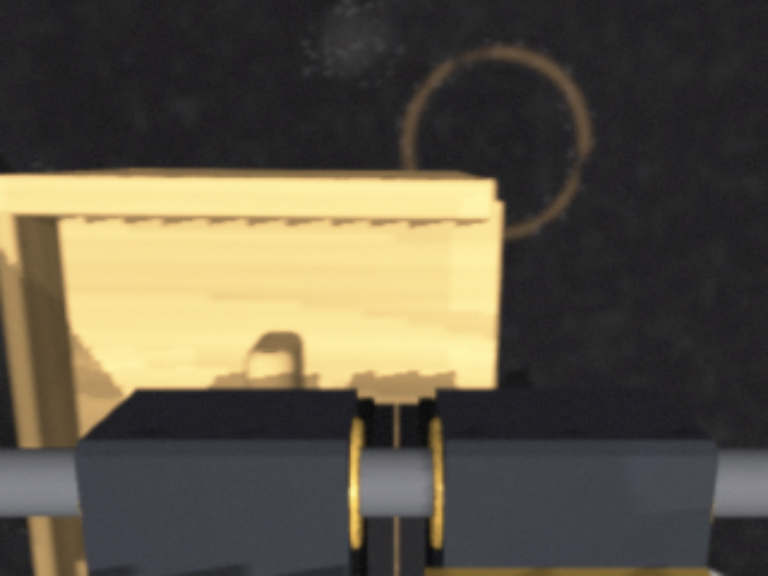

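Run:
```python
from h import *
P=[.5244,.1724,.1047]
for q in [P,[.5244,.1724,.125],[.5205,.141,.123],[.4987,.144,.123],[.4987,.144,.099],[.4987,.144,.15]]:
    print(q,"side crop",(np.array(px("side",q))-[240,150])*3.5,"wrist crop",(np.array(px("wrist",q))-[160,60])*2.4)
```

```text
[0.5244, 0.1724, 0.1047] side crop [289.10841543 265.98414326] wrist crop [392.78783912 410.36800388]
[0.5244, 0.1724, 0.125] side crop [288.988935   248.52058881] wrist crop [392.41700697 438.79580807]
[0.5205, 0.141, 0.123] side crop [300.68233174 234.20143094] wrist crop [263.75175101 436.35957202]
[0.4987, 0.144, 0.123] side crop [321.36249378 238.56209252] wrist crop [260.35347589 349.89699039]
[0.4987, 0.144, 0.099] side crop [321.25305149 259.00169714] wrist crop [276.50153026 326.9065944 ]
[0.4987, 0.144, 0.15] side crop [321.48766016 215.18583502] wrist crop [236.04099275 384.51129139]
```

Run:
```python
import cv2
b=cv2.resize(cv2.imread("pics/s2.png")[190:240,295:355],None,fx=10,fy=10,interpolation=cv2.INTER_NEAREST)
cv2.imwrite("pics/s2d.png",b)
```

```text
(no output)
```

View pics/s2d.png

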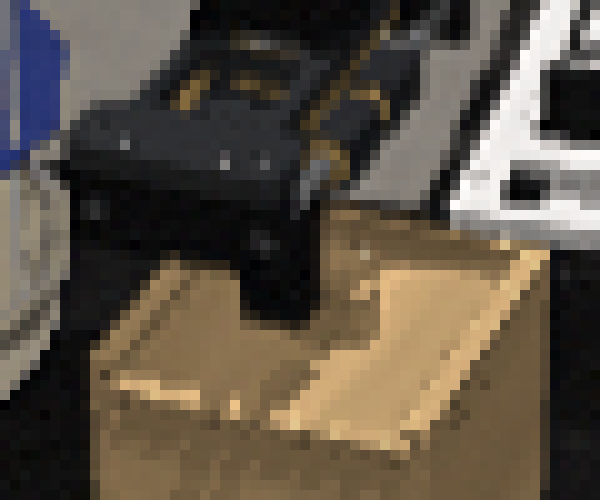

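The side crop shows the fingertips at pixel (323,222.5), while the reported TCP projects to row 226. The real tips therefore sit well above the reported TCP, at rib-top height. I'll probe gently downwards on the lid to measure the offset.

arm_command(
  xyz=[
    [0, 0, -0.005],
    [0, 0, -0.009],
    [0, 0, -0.012],
    [0, 0, -0.012],
  ],
  rot=[
    [0, 0, 0],
    [0, 0, 0],
    [0, 0, 0],
    [0, 0, 0],
  ],
)

```text
time: 5.15
ee_pos: [0.524, 0.1714, 0.0919]
eef_rot: [0.066, 0.998, -0.0, -0.001]
ft_force: [0.3, 0.3, 0.7]
width: 0.0007
grip_force: 0.0
```

arm_command(
  xyz=[
    [0, 0, -0.003],
    [0, 0, -0.005],
    [0, 0, -0.006],
    [0, 0, -0.006],
  ],
  rot=[
    [0, 0, 0],
    [0, 0, 0],
    [0, 0, 0],
    [0, 0, 0],
  ],
)

```text
time: 5.48
ee_pos: [0.5244, 0.1719, 0.0866]
eef_rot: [0.065, 0.998, -0.0, -0.0]
ft_force: [0.3, 0.4, -0.0]
width: 0.0004
grip_force: 0.0
```

arm_command(
  xyz=[
    [0, 0, -0.002],
    [0, 0, -0.003],
    [0, 0, -0.004],
    [0, 0, -0.004],
  ],
  rot=[
    [0, 0, 0],
    [0, 0, 0],
    [0, 0, 0],
    [0, 0, 0],
  ],
)

```text
time: 5.82
ee_pos: [0.5244, 0.1719, 0.0827]
eef_rot: [0.065, 0.998, -0.0, -0.0]
ft_force: [0.6, -0.3, 0.1]
width: 0.0002
grip_force: 0.0
```

arm_command(
  xyz=[
    [0, 0, -0.001],
    [0, 0, -0.002],
    [0, 0, -0.003],
    [0, 0, -0.003],
  ],
  rot=[
    [0, 0, 0],
    [0, 0, 0],
    [0, 0, 0],
    [0, 0, 0],
  ],
)

```text
time: 6.15
ee_pos: [0.5244, 0.1719, 0.0796]
eef_rot: [0.065, 0.998, -0.0, -0.0]
ft_force: [-0.0, -0.1, 0.6]
width: 0.0007
grip_force: 0.0
```

arm_command(
  xyz=[
    [0, 0, -0.001],
    [0, 0, -0.002],
    [0, 0, -0.002],
  ],
  rot=[
    [0, 0, 0],
    [0, 0, 0],
    [0, 0, 0],
  ],
)

```text
time: 6.4
ee_pos: [0.5244, 0.1719, 0.0776]
eef_rot: [0.065, 0.998, -0.0, -0.0]
ft_force: [-0.0, -0.5, 0.1]
width: 0.0007
grip_force: 0.0
```

arm_command(
  xyz=[
    [0, 0, -0.001],
    [0, 0, -0.002],
    [0, 0, -0.002],
  ],
  rot=[
    [0, 0, 0],
    [0, 0, 0],
    [0, 0, 0],
  ],
)

```text
time: 6.65
ee_pos: [0.5246, 0.172, 0.0772]
eef_rot: [0.065, 0.998, 0.0, -0.0]
ft_force: [-6.7, -2.7, 15.2]
width: 0.0005
grip_force: 7.5
```

Contact comes at TCP z = 0.0775 against a lid top at 0.099, so the true tips are about 21.5 mm behind the reported TCP. I'll use that offset from here and re-grasp the rib.

arm_command(
  xyz=[
    [0, 0, 0.02],
    [0, 0, 0.045],
    [-0.002, -0.015, 0.045],
    [-0.004, -0.0305, 0.045],
    [-0.004, -0.0305, 0.045],
    [-0.004, -0.0305, 0.045],
    [-0.004, -0.0305, 0.03],
    [-0.004, -0.0305, 0.015],
    [-0.004, -0.0305, 0.007],
    [-0.004, -0.0305, 0.0045],
    [-0.004, -0.0305, 0.0045],
  ],
  rot=[
    [0, 0, 0],
    [0, 0, 0],
    [0, 0, 0],
    [0, 0, 0],
    [0, 0, 0],
    [0, 0, 0],
    [0, 0, 0],
    [0, 0, 0],
    [0, 0, 0],
    [0, 0, 0],
    [0, 0, 0],
  ],
  grip=0.5,
)

```text
time: 7.57
ee_pos: [0.5199, 0.1414, 0.0795]
eef_rot: [0.065, 0.998, -0.0, -0.001]
ft_force: [0.4, -0.5, 0.8]
width: 0.0432
grip_force: 0.0
```

arm_command(
  xyz=[
    [0, 0, 0],
    [0, 0, 0],
    [0, 0, 0],
    [0, 0, 0],
    [0, 0, 0],
    [0, 0, 0],
    [0, 0, 0],
    [0, 0, 0],
  ],
  rot=[
    [0, 0, 0],
    [0, 0, 0],
    [0, 0, 0],
    [0, 0, 0],
    [0, 0, 0],
    [0, 0, 0],
    [0, 0, 0],
    [0, 0, 0],
  ],
  grip=0,
  squeeze=25,
)

```text
time: 8.23
ee_pos: [0.5206, 0.1415, 0.0806]
eef_rot: [0.065, 0.998, 0.0, 0.0]
ft_force: [-0.6, -0.5, 2.2]
width: 0.0116
grip_force: 25.0
```

arm_command(
  xyz=[
    [0.0013, 0.01, 0],
    [0.0026, 0.02, 0],
    [0.0038, 0.03, 0],
  ],
  rot=[
    [0, 0, 0],
    [0, 0, 0],
    [0, 0, 0],
  ],
)

```text
time: 8.48
ee_pos: [0.5247, 0.1721, 0.0806]
eef_rot: [0.065, 0.998, -0.0, 0.0]
ft_force: [-1.5, -3.0, 5.5]
width: 0.0121
grip_force: 25.0
```

arm_command(
  xyz=[
    [0.0015, 0.012, 0],
    [0.0031, 0.024, 0],
    [0.0046, 0.036, 0],
    [0.0062, 0.048, 0],
    [0.0077, 0.06, 0],
  ],
  rot=[
    [0, 0, 0],
    [0, 0, 0],
    [0, 0, 0],
    [0, 0, 0],
    [0, 0, 0],
  ],
)

```text
time: 8.9
ee_pos: [0.532, 0.2328, 0.0803]
eef_rot: [0.065, 0.998, -0.0, -0.0]
ft_force: [-0.3, -3.4, 4.2]
width: 0.0119
grip_force: 25.0
```

arm_command(
  xyz=[
    [0.0015, 0.012, 0],
    [0.0031, 0.024, 0],
    [0.0046, 0.036, 0],
    [0.006, 0.048, 0],
    [0.009, 0.07, 0],
    [0.012, 0.094, 0],
    [0.012, 0.094, -0.02],
    [0.012, 0.094, -0.045],
    [0.012, 0.094, -0.07],
    [0.012, 0.094, -0.082],
    [0.012, 0.094, -0.085],
    [0.012, 0.094, -0.085],
  ],
  rot=[
    [0, 0, 0],
    [0, 0, 0],
    [0, 0, 0],
    [0, 0, 0],
    [0, 0, 0],
    [0, 0, 0],
    [0, 0, 0],
    [0, 0, 0],
    [0, 0, 0],
    [0, 0, 0],
    [0, 0, 0],
    [0, 0, 0],
  ],
)

```text
time: 9.9
ee_pos: [0.5436, 0.3256, -0.0052]
eef_rot: [0.065, 0.998, -0.0, -0.001]
ft_force: [1.0, 0.5, -0.6]
width: 0.0118
grip_force: 25.0
```

Run:
```python
from h import *
c="side"; save(c,"s3")
for l in ["lid_rib","dropper_mid","buffer_mid"]:
    print(l,[(round(d["conf"],2),np.round(w(c,d["at"]),4).tolist(),np.round(px(c,w(c,d["at"]))).tolist()) for d in r.spot_point(l,c)[:3]])
s=r.read_state(); print(s["time"],s["ee_pos"],s["ft_force"],s["width"])
b=cv2.resize(cv2.imread("pics/s3.png")[190:310,250:410],None,fx=5,fy=5)
cv2.imwrite("pics/s3c.png",b)
```

```text
lid_rib [(0.74, [0.5452, 0.3209, 0.0244], [305.0, 270.0]), (0.7, [0.43, 0.4443, 0.012], [331.0, 305.0])]
dropper_mid [(0.53, [0.5065, 0.1095, 0.0452], [332.0, 231.0])]
buffer_mid [(0.37, [0.5284, 0.16, 0.0467], [322.0, 238.0]), (0.32, [0.4723, -0.1205, 0.0482], [353.0, 201.0])]
10.1 [ 0.54499023  0.32611782 -0.00298019] [ 0.31440866 -0.52971473 -0.54282568] 0.011932617930513976
```

View pics/s3c.png

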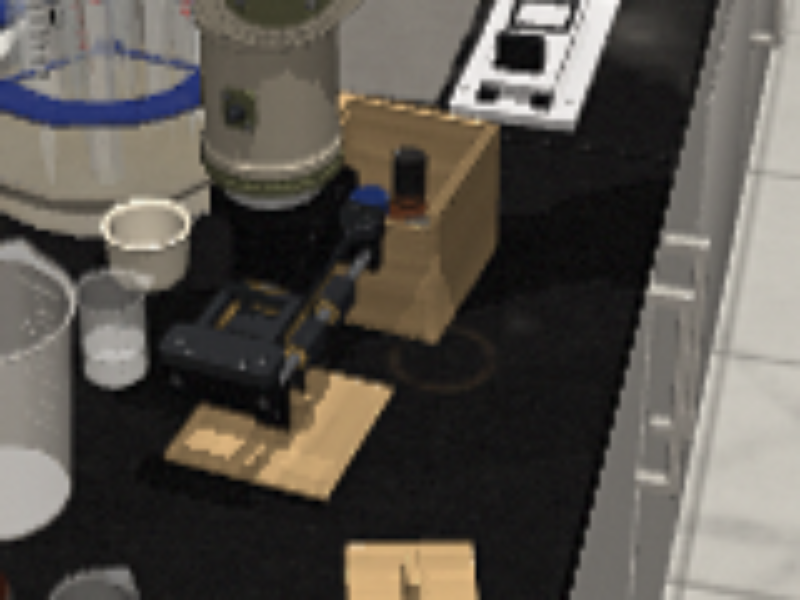

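The lid is held level at about (280,430) over clear worktop, and the dropper's black cap shows at (410,175) in the back bay. I'll lower the lid the last 9 mm.

arm_command(
  xyz=[
    [0, 0, -0.003],
    [0, 0, -0.006],
    [0, 0, -0.0075],
    [0, 0, -0.009],
    [0, 0, -0.0095],
    [0, 0, -0.0095],
  ],
  rot=[
    [0, 0, 0],
    [0, 0, 0],
    [0, 0, 0],
    [0, 0, 0],
    [0, 0, 0],
    [0, 0, 0],
  ],
)

```text
time: 10.6
ee_pos: [0.5439, 0.3254, -0.0134]
eef_rot: [0.065, 0.998, 0.0, -0.0]
ft_force: [-3.7, -2.4, 7.7]
width: 0.0118
grip_force: 25.0
```

arm_command(
  xyz=[
    [0, 0, 0],
    [0, 0, 0],
    [0, 0, 0],
    [0, 0, 0],
    [0, 0, 0],
    [0, 0, 0.01],
    [0, 0, 0.03],
    [0, 0, 0.07],
    [0, 0, 0.11],
    [0, 0, 0.15],
    [0, 0, 0.19],
    [0, 0, 0.23],
    [0, -0.04, 0.27],
    [0, -0.08, 0.3],
    [-0.01, -0.12, 0.32],
    [-0.02, -0.15, 0.34],
    [-0.02, -0.15, 0.34],
  ],
  rot=[
    [0, 0, 0],
    [0, 0, 0],
    [0, 0, 0],
    [0, 0, 0],
    [0, 0, 0],
    [0, 0, 0],
    [0, 0, 0],
    [0, 0, 0],
    [0, 0, 0],
    [0, 0, 0],
    [0, 0, 0],
    [0, 0, 0],
    [0, 0, 0],
    [0, 0, 0],
    [0, 0, 0],
    [0, 0, 0],
    [0, 0, 0],
  ],
  grip=0.6,
)

```text
time: 12.02
ee_pos: [0.5243, 0.1706, 0.3299]
eef_rot: [0.068, 0.998, 0.001, 0.002]
ft_force: [-0.3, -0.8, 0.1]
width: 0.0524
grip_force: 0.0
```

Run:
```python
from h import *
for c in ["wrist","side","top"]:
    save(c,c[0]+"4")
    for l in ["lid_rib","dropper_mid","buffer_mid","handle","seat"]:
        print(c,l,[(round(d["conf"],2),np.round(w(c,d["at"]),4).tolist(),np.round(px(c,w(c,d["at"]))).tolist()) for d in r.spot_point(l,c)[:3]])
s=r.read_state(); print(s["time"],s["ee_pos"],s["eef_rot"],s["joint_positions"],s["width"])
```

```text
wrist lid_rib [(0.9, [0.4303, 0.4457, 0.0134], [490.0, 81.0]), (0.65, [0.5459, 0.3233, 0.0151], [416.0, 166.0])]
wrist dropper_mid [(0.73, [0.5113, 0.1147, 0.0436], [287.0, 164.0])]
wrist buffer_mid [(0.81, [0.5255, 0.1705, 0.0453], [323.0, 169.0])]
wrist handle [(0.74, [0.4742, -0.1104, 0.0464], [139.0, 161.0])]
wrist seat [(0.82, [0.4701, -0.2078, 0.0285], [86.0, 165.0])]
side lid_rib [(0.86, [0.4291, 0.4446, 0.0101], [331.0, 305.0]), (0.81, [0.5479, 0.3228, 0.0154], [304.0, 273.0]), (0.29, [0.6233, -0.084, -0.0027], [315.0, 212.0])]
side dropper_mid []
side buffer_mid [(0.58, [0.5272, 0.1601, 0.0447], [323.0, 238.0])]
side handle [(0.7, [0.5237, 0.1376, -0.0009], [325.0, 245.0]), (0.55, [0.4705, -0.123, 0.0503], [354.0, 200.0])]
side seat [(0.7, [0.4674, -0.2203, 0.0341], [359.0, 192.0])]
top lid_rib [(0.94, [0.4289, 0.4404, 0.0127], [169.0, 249.0]), (0.49, [0.4699, -0.2422, -0.0032], [383.0, 237.0])]
top dropper_mid [(0.59, [0.5116, 0.1057, 0.0482], [274.0, 223.0])]
top buffer_mid []
top handle [(0.86, [0.4711, -0.1204, 0.0482], [347.0, 236.0])]
top seat [(0.93, [0.4752, -0.2186, 0.0343], [378.0, 235.0]), (0.33, [0.4726, -0.1189, 0.0482], [346.0, 235.0])]
12.9167 [0.5240155  0.17545176 0.32585285] [ 6.53459401e-02  9.97862670e-01  1.23451797e-05 -2.56339545e-05] [-0.75892674  0.13034784  0.39979386  1.4593081  -0.05065877  1.56216051
  1.07827263] 0.052003760113872616
```

View pics/w4.png

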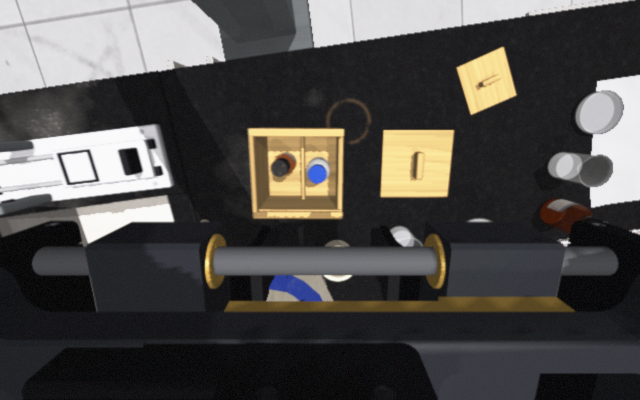

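The wrist view shows the lid flat at (417,165), clear of the box. The dropper's cap is at (282,168), the buffer's blue cap is at (317,172), and the seat is at (78,167). The arm is settled now, so I'll refine the dropper by fitting its cap.

Run:
```python
from fit import *
cyl=[(rr*np.cos(t),rr*np.sin(t),z) for t in np.linspace(0,6.28,24) for rr,z in((.0125,.060),(.0125,.089))]
for c in ["wrist","top","side"]:
    save(c,c[0]+"5"); i=cv2.imread(f"pics/{c[0]}5.png")
    u,v=map(int,px(c,[.511,.11,.08]))
    for th in (45,55):
        M=(i.max(2)<th).astype(np.uint8); n,lab,st,ce=cv2.connectedComponentsWithStats(M)
        k=[lab[y,x] for y in range(v-4,v+5) for x in range(u-4,u+5) if lab[y,x]]
        if not k: print(c,"none"); continue
        k=max(set(k),key=k.count); p,f=fit(c,lab==k,cyl,(.511,.11,0))
        print(c,th,st[k].tolist(),np.round(p[:2],4),round(f,2))
    for l in ["dropper_mid","seat","handle"]:
        print(c,l,[(round(d["conf"],2),np.round(w(c,d["at"]),4).tolist()) for d in r.spot_point(l,c)[:1]])
s=r.read_state(); print(s["time"],s["ee_pos"],s["eef_rot"])
```

```text
wrist none
wrist none
wrist dropper_mid [(0.59, [0.5082, 0.107, 0.0469])]
wrist seat [(0.61, [0.4728, -0.2166, 0.0336])]
wrist handle [(0.61, [0.4737, -0.1155, 0.0541])]
top none
top none
top dropper_mid [(0.53, [0.5124, 0.107, 0.0471])]
top seat [(0.84, [0.4723, -0.2176, 0.0327])]
top handle [(0.91, [0.4736, -0.1217, 0.0486])]
side 45 [329, 220, 6, 11, 47] [0.5069 0.1061] 0.62
side 55 [328, 220, 7, 12, 65] [0.5077 0.1173] 0.22
side dropper_mid [(0.68, [0.5069, 0.1078, 0.0479])]
side seat [(0.5, [0.4668, -0.2182, 0.033])]
side handle [(0.69, [0.5459, 0.3221, 0.0185])]
13.5167 [0.52400882 0.17541286 0.32587059] [ 6.53470338e-02  9.97862598e-01  2.80120472e-05 -1.96337900e-05]
```

arm_command(
  xyz=[
    [0, -0.005, -0.01],
    [-0.001, -0.01, -0.02],
    [-0.002, -0.015, -0.03],
    [-0.003, -0.02, -0.04],
    [-0.004, -0.025, -0.05],
    [-0.005, -0.03, -0.06],
    [-0.006, -0.035, -0.07],
    [-0.007, -0.04, -0.08],
    [-0.008, -0.045, -0.09],
    [-0.009, -0.05, -0.1],
    [-0.01, -0.055, -0.11],
    [-0.011, -0.06, -0.12],
    [-0.014, -0.0675, -0.13],
    [-0.0145, -0.0675, -0.14],
    [-0.0145, -0.0675, -0.14],
    [-0.0145, -0.0675, -0.14],
  ],
  rot=[
    [0, 0, -0.12],
    [0, 0, -0.24],
    [0, 0, -0.36],
    [0, 0, -0.48],
    [0, 0, -0.6],
    [0, 0, -0.72],
    [0, 0, -0.84],
    [0, 0, -0.96],
    [0, 0, -1.08],
    [0, 0, -1.2],
    [0, 0, -1.32],
    [0, 0, -1.44],
    [0, 0, -1.5],
    [0, 0, -1.571],
    [0, 0, -1.571],
    [0, 0, -1.571],
  ],
  grip=0.48,
)

```text
time: 14.85
ee_pos: [0.5094, 0.108, 0.1859]
eef_rot: [0.751, 0.66, -0.0, -0.0]
ft_force: [-0.8, 0.2, 0.4]
width: 0.0416
grip_force: 0.0
```

Run:
```python
from h import *
c="wrist"; save(c,"w6")
for l in ["dropper_mid","buffer_mid"]:
    print(l,[(round(d["conf"],2),np.round(w(c,d["at"]),4).tolist(),np.round(px(c,w(c,d["at"]))).tolist()) for d in r.spot_point(l,c)[:3]])
s=r.read_state(); print(s["time"],s["ee_pos"],s["eef_rot"],s["joint_positions"],s["width"])
print(px(c,s["ee_pos"]))
```

```text
dropper_mid [(0.87, [0.5128, 0.107, 0.0514], [328.0, 189.0])]
buffer_mid [(0.89, [0.5274, 0.1656, 0.0479], [335.0, 133.0])]
15.0 [0.50993062 0.10831069 0.18658526] [7.51146127e-01 6.60135749e-01 5.02786137e-04 1.89557276e-04] [-0.77919165  0.1063583   0.52095709  1.77895867 -0.05546582  1.26966411
 -0.37306442] 0.04225053513338147
(np.float64(325.5142006296041), np.float64(231.20437786296452))
```

View pics/w6.png

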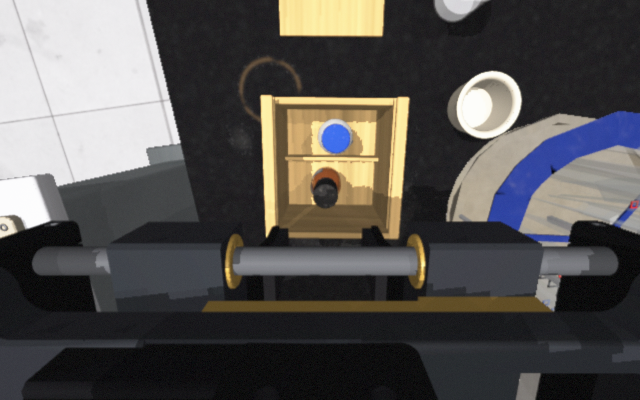

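The cap top is at about (324,196) and the blue buffer cap is at (335,138). I'll turn those pixels into positions.

```bash
cat >> h.py <<'E'
def ray(cam,u,v,z):
    m=r.camera_model(cam); T=np.array(m["T"]); d=T[:3,:3]@np.array([(u-m["cx"])/m["fx"],-(v-m["cy"])/m["fy"],-1]); return T[:3,3]+d*(z-T[2,3])/d[2]
E
python3 - <<'E'
from h import *
i=cv2.imread("pics/w6.png"); g=i.max(2)
M=np.zeros_like(g); M[172:216,300:350]=(g[172:216,300:350]<60)
n,lab,st,ce=cv2.connectedComponentsWithStats(M); k=1+st[1:,4].argmax(); print(st[k],ce[k])
print(ray("wrist",324,196,.089),ray("wrist",335,138,.086),ray("wrist",*ce[k],.083),r.camera_model("wrist")["T"][:,3])
E
```

```text
[314 178  23  30 440] [325.93181818 193.37954545]
[0.5090065 0.1090693 0.089    ] [0.52615647 0.16188721 0.086     ] [0.51103937 0.11005287 0.083     ] [0.51777267 0.17452919 0.37144966 1.        ]
```

arm_command(
  xyz=[
    [0, 0.001, -0.03],
    [0, 0.001, -0.06],
    [0, 0.001, -0.085],
    [0, 0.001, -0.105],
    [0, 0.001, -0.12],
    [0, 0.001, -0.133],
    [0, 0.001, -0.1425],
    [0, 0.001, -0.1425],
  ],
  rot=[
    [0, 0, 0],
    [0, 0, 0],
    [0, 0, 0],
    [0, 0, 0],
    [0, 0, 0],
    [0, 0, 0],
    [0, 0, 0],
    [0, 0, 0],
  ],
)

```text
time: 15.67
ee_pos: [0.5088, 0.1089, 0.0421]
eef_rot: [0.751, 0.66, -0.001, -0.0]
ft_force: [-0.6, -0.3, 0.3]
width: 0.0419
grip_force: 0.0
```

arm_command(
  xyz=[
    [0, 0, 0],
    [0, 0, 0],
    [0, 0, 0],
    [0, 0, 0],
    [0, 0, 0],
    [0, 0, 0],
  ],
  rot=[
    [0, 0, 0],
    [0, 0, 0],
    [0, 0, 0],
    [0, 0, 0],
    [0, 0, 0],
    [0, 0, 0],
  ],
  grip=0.1,
  squeeze=15,
)

```text
time: 16.17
ee_pos: [0.5103, 0.1093, 0.0442]
eef_rot: [0.752, 0.659, 0.001, 0.0]
ft_force: [1.1, -0.1, 5.3]
width: 0.0243
grip_force: 15.0
```

arm_command(
  xyz=[
    [0, 0, 0.01],
    [0, 0, 0.03],
    [0, 0, 0.06],
    [0, 0, 0.09],
    [0, 0, 0.12],
    [0, -0.005, 0.14],
    [-0.003, -0.02, 0.14],
    [-0.006, -0.045, 0.14],
    [-0.01, -0.075, 0.14],
    [-0.014, -0.105, 0.14],
    [-0.018, -0.135, 0.14],
    [-0.022, -0.165, 0.14],
    [-0.026, -0.195, 0.14],
    [-0.03, -0.225, 0.14],
    [-0.033, -0.255, 0.14],
    [-0.036, -0.28, 0.14],
    [-0.038, -0.3, 0.14],
    [-0.039, -0.315, 0.14],
    [-0.039, -0.323, 0.14],
    [-0.039, -0.325, 0.14],
  ],
  rot=[
    [0, 0, 0],
    [0, 0, 0],
    [0, 0, 0],
    [0, 0, 0],
    [0, 0, 0],
    [0, 0, 0],
    [0, 0, 0],
    [0, 0, 0],
    [0, 0, 0.02],
    [0, 0, 0.04],
    [0, 0, 0.06],
    [0, 0, 0.08],
    [0, 0, 0.1],
    [0, 0, 0.118],
    [0, 0, 0.118],
    [0, 0, 0.118],
    [0, 0, 0.118],
    [0, 0, 0.118],
    [0, 0, 0.118],
    [0, 0, 0.118],
  ],
)

```text
time: 17.83
ee_pos: [0.4696, -0.2176, 0.1831]
eef_rot: [0.713, 0.702, -0.0, -0.0]
ft_force: [-0.4, 0.2, -1.0]
width: 0.0248
grip_force: 15.0
```

arm_command(
  xyz=[
    [0, 0, 0],
    [0, 0, 0],
    [0, 0, 0],
  ],
  rot=[
    [0, 0, 0],
    [0, 0, 0],
    [0, 0, 0],
  ],
)

```text
time: 18.08
ee_pos: [0.4707, -0.2148, 0.1832]
eef_rot: [0.711, 0.703, 0.0, -0.0]
ft_force: [0.1, -0.5, -0.7]
width: 0.0247
grip_force: 15.0
```

Run:
```python
from h import *
for c in ["wrist","top","side"]:
    save(c,c[0]+"7")
    for l in ["seat","handle","dropper_mid","buffer_mid"]:
        print(c,l,[(round(d["conf"],2),np.round(w(c,d["at"]),4).tolist(),np.round(px(c,w(c,d["at"]))).tolist()) for d in r.spot_point(l,c)[:2]])
s=r.read_state(); print(s["time"],s["ee_pos"],s["eef_rot"],s["width"],s["grip_force"])
a=cv2.imread("pics/w7.png")[0:400,60:620]; b=cv2.resize(cv2.imread("pics/s7.png")[130:250,290:422],None,fx=1.8,fy=1.8)
a=cv2.copyMakeBorder(a,0,0,0,240,0); a[:b.shape[0],560:560+b.shape[1]]=b[:,:240]
cv2.imwrite("pics/c7.png",a)
```

```text
wrist seat [(0.82, [0.4719, -0.2178, 0.0328], [326.0, 188.0])]
wrist handle [(0.77, [0.4745, -0.1176, 0.0487], [328.0, 94.0])]
wrist dropper_mid [(0.96, [0.4697, -0.2138, 0.1849], [324.0, 230.0])]
wrist buffer_mid []
top seat [(0.81, [0.4741, -0.2172, 0.0338], [377.0, 235.0])]
top handle [(0.78, [0.4767, -0.1193, 0.0458], [347.0, 234.0]), (0.53, [0.548, 0.3223, 0.0212], [207.0, 212.0])]
top dropper_mid []
top buffer_mid [(0.69, [0.5265, 0.1623, 0.043], [257.0, 218.0])]
side seat [(0.62, [0.4669, -0.2212, 0.0324], [359.0, 193.0])]
side handle [(0.73, [0.4707, -0.1214, 0.0495], [354.0, 200.0])]
side dropper_mid [(0.46, [0.4672, -0.2197, 0.1871], [360.0, 159.0])]
side buffer_mid [(0.39, [0.5289, 0.1588, 0.0464], [322.0, 238.0])]
18.8333 [ 0.47050602 -0.21607826  0.18336678] [7.11696819e-01 7.02486752e-01 1.76572836e-05 2.27825093e-05] 0.024262718576549786 14.964608255540952
```

Run:
```python
from h import *
for f,c in (("w7","wrist"),("t0","top")):
    i=cv2.imread("pics/top0.png" if f=="t0" else f"pics/{f}.png"); g=i.max(2)
    u,v=map(int,px(c,[.4715,-.217,.038])); R=60 if c=="wrist" else 14
    M=np.zeros_like(g); M[v-R:v+R,u-R:u+R]=g[v-R:v+R,u-R:u+R]<90
    n,lab,st,ce=cv2.connectedComponentsWithStats(M,connectivity=8)
    for k in np.argsort(-st[1:,4])[:4]+1:
        ys,xs=np.where(lab==k); rc=cv2.minAreaRect(np.c_[xs,ys].astype(np.float32))
        print(c,st[k].tolist(),np.round(rc[0],1),np.round(rc[1],1),round(rc[2],1),np.round(ray(c,*rc[0],.038),4), np.round(px(c,[.4715,-.217,.038])))
```

```text
wrist [265, 127, 120, 120, 6105] [324.5 186.5] [119. 119.] 90.0 [ 0.4699 -0.2157  0.038 ] [326. 188.]
wrist [313, 203, 1, 1, 1] [313. 203.] [0. 0.] 0.0 [ 0.4567 -0.2346  0.038 ] [326. 188.]
wrist [384, 246, 1, 1, 1] [384. 246.] [0. 0.] 0.0 [ 0.5389 -0.2878  0.038 ] [326. 188.]
```

View pics/c7.png

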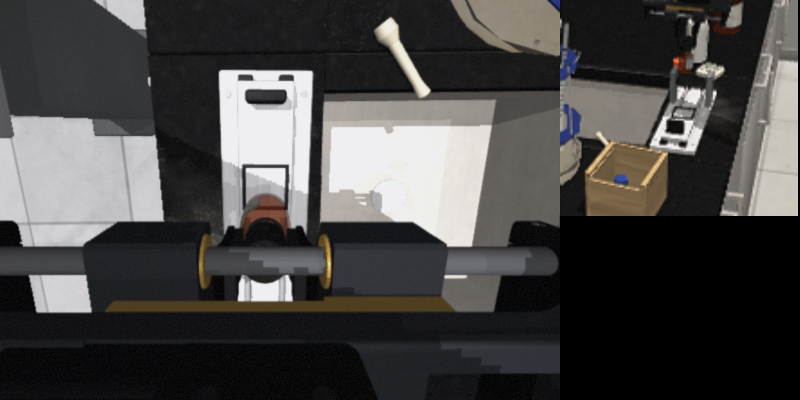

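The wrist view shows the seat rim with side edges at columns of about 303 and 349 and its far edge at row 165. The bottle in the gripper is at (326,235) and hides the near edge. I'll measure the rim edges with profiles.

Run:
```python
from h import *
g=cv2.imread("pics/w7.png").max(2); c="wrist"
for v in (175,185): print("row",v,g[v,296:356].tolist())
for u in (312,340): print("col",u,g[155:180,u].tolist())
print("handle row 97", g[97,296:358].tolist()); print("handle col", g[84:112,326].tolist())
for q in ([303.5,180],[348.5,180]): print(ray(c,*q,.038))
print(ray(c,326,166,.038))
print(r.read_state()["ee_pos"])
```

```text
row 175 [172, 170, 153, 159, 169, 139, 77, 39, 40, 98, 168, 189, 192, 189, 190, 193, 193, 193, 208, 217, 218, 214, 220, 236, 242, 242, 242, 242, 242, 241, 241, 242, 241, 241, 241, 241, 242, 242, 242, 241, 241, 242, 241, 241, 242, 242, 241, 242, 237, 150, 67, 50, 83, 175, 229, 216, 196, 200, 234, 241]
row 185 [176, 170, 152, 159, 185, 182, 108, 42, 35, 75, 163, 188, 189, 187, 190, 191, 192, 189, 190, 188, 181, 177, 178, 184, 181, 179, 176, 176, 174, 172, 172, 175, 170, 173, 177, 187, 188, 185, 190, 190, 191, 192, 196, 212, 215, 216, 219, 234, 210, 118, 57, 61, 141, 227, 233, 191, 185, 201, 232, 241]
col 312 [242, 241, 241, 241, 241, 242, 241, 240, 215, 130, 69, 58, 98, 218, 240, 242, 241, 241, 221, 198, 193, 192, 192, 193, 192]
col 340 [242, 241, 242, 242, 241, 241, 242, 241, 237, 164, 73, 55, 88, 217, 240, 241, 241, 242, 240, 241, 242, 242, 242, 242, 241]
handle row 97 [238, 223, 234, 241, 241, 241, 242, 239, 209, 115, 51, 50, 55, 59, 55, 53, 55, 57, 59, 58, 57, 57, 55, 57, 58, 56, 54, 53, 55, 54, 53, 57, 52, 56, 53, 54, 52, 54, 51, 54, 51, 52, 54, 52, 51, 50, 51, 52, 45, 40, 85, 183, 231, 239, 241, 241, 239, 223, 208, 203, 202, 234]
handle col [241, 241, 241, 241, 237, 165, 66, 52, 57, 59, 59, 58, 58, 53, 52, 47, 37, 24, 18, 40, 117, 164, 177, 178, 181, 197, 232, 240]
[ 0.44670343 -0.20809168  0.038     ]
[ 0.4966804 -0.2087313  0.038    ]
[ 0.47187337 -0.19283171  0.038     ]
[ 0.47050602 -0.21607826  0.18336678]
```

arm_command(
  xyz=[
    [0, -0.0005, -0.015],
    [0, -0.0005, -0.04],
    [0, -0.0005, -0.065],
    [0, -0.0005, -0.085],
    [0, -0.0005, -0.096],
    [0, -0.0005, -0.102],
    [0, -0.0005, -0.106],
    [0, -0.0005, -0.107],
    [0, -0.0005, -0.107],
  ],
  rot=[
    [0, 0, 0],
    [0, 0, 0],
    [0, 0, 0],
    [0, 0, 0],
    [0, 0, 0],
    [0, 0, 0],
    [0, 0, 0],
    [0, 0, 0],
    [0, 0, 0],
  ],
)

```text
time: 19.58
ee_pos: [0.471, -0.2168, 0.077]
eef_rot: [0.712, 0.702, 0.0, 0.0]
ft_force: [-0.1, 0.3, -0.9]
width: 0.0244
grip_force: 15.0
```

arm_command(
  xyz=[
    [0, 0, -0.001],
    [0, 0, -0.002],
    [0, 0, -0.003],
    [0, 0, -0.003],
  ],
  rot=[
    [0, 0, 0],
    [0, 0, 0],
    [0, 0, 0],
    [0, 0, 0],
  ],
)

```text
time: 19.92
ee_pos: [0.4706, -0.2165, 0.0735]
eef_rot: [0.712, 0.703, 0.0, 0.0]
ft_force: [-0.1, -0.1, -1.0]
width: 0.0242
grip_force: 15.0
```

arm_command(
  xyz=[
    [0, 0, -0.0005],
    [0, 0, -0.001],
    [0, 0, -0.001],
  ],
  rot=[
    [0, 0, 0],
    [0, 0, 0],
    [0, 0, 0],
  ],
)

```text
time: 20.17
ee_pos: [0.471, -0.2168, 0.0732]
eef_rot: [0.712, 0.702, 0.0, 0.0]
ft_force: [-1.3, 0.5, 7.6]
width: 0.0245
grip_force: 15.0
```

arm_command(
  xyz=[
    [0, 0, -0.0005],
    [0, 0, -0.001],
    [0, 0, -0.001],
  ],
  rot=[
    [0, 0, 0],
    [0, 0, 0],
    [0, 0, 0],
  ],
)

```text
time: 20.42
ee_pos: [0.4717, -0.217, 0.0729]
eef_rot: [0.712, 0.702, 0.001, 0.001]
ft_force: [-3.0, 1.2, 15.6]
width: 0.0246
grip_force: 15.0
```

arm_command(
  xyz=[
    [0, 0, 0.001],
    [0, 0, 0.0015],
    [0, 0, 0.0015],
  ],
  rot=[
    [0, 0, 0],
    [0, 0, 0],
    [0, 0, 0],
  ],
)

```text
time: 20.67
ee_pos: [0.4708, -0.2166, 0.0731]
eef_rot: [0.712, 0.702, 0.0, 0.0]
ft_force: [0.3, 1.1, 3.6]
width: 0.0242
grip_force: 15.0
```

arm_command(
  xyz=[
    [0, 0, 0],
    [0, 0, 0],
    [0, 0, 0],
    [0, 0, 0],
    [0, 0, 0],
    [0, 0, 0.01],
    [0, 0, 0.03],
    [0, 0, 0.06],
    [0, 0, 0.09],
    [0, 0.02, 0.12],
    [0, 0.05, 0.13],
    [0, 0.08, 0.13],
    [0, 0.08, 0.13],
    [0, 0.08, 0.13],
    [0, 0.08, 0.13],
  ],
  rot=[
    [0, 0, 0],
    [0, 0, 0],
    [0, 0, 0],
    [0, 0, 0],
    [0, 0, 0],
    [0, 0, 0],
    [0, 0, 0],
    [0, 0, 0],
    [0, 0, 0],
    [0, 0, 0],
    [0, 0, 0],
    [0, 0, 0],
    [0, 0, 0],
    [0, 0, 0],
    [0, 0, 0],
  ],
  grip=0.75,
)

```text
time: 21.92
ee_pos: [0.4704, -0.1371, 0.2033]
eef_rot: [0.712, 0.702, 0.0, 0.0]
ft_force: [-0.1, -0.5, 0.0]
width: 0.0652
grip_force: 0.0
```

Run:
```python
from h import *
for c in ["wrist","top","side"]:
    save(c,c[0]+"8")
    for l in ["seat","handle","dropper_mid"]:
        print(c,l,[(round(d["conf"],2),np.round(w(c,d["at"]),4).tolist(),np.round(px(c,w(c,d["at"]))).tolist()) for d in r.spot_point(l,c)[:2]])
s=r.read_state(); print(s["time"],s["ee_pos"],s["eef_rot"],s["width"],s["joint_positions"])
```

```text
wrist seat [(0.84, [0.4702, -0.2155, 0.0337], [326.0, 244.0])]
wrist handle [(0.63, [0.4732, -0.1195, 0.0477], [327.0, 169.0]), (0.62, [0.4664, -0.2364, 0.0049], [323.0, 250.0])]
wrist dropper_mid [(0.55, [0.4698, -0.2154, 0.0757], [326.0, 258.0])]
top seat []
top handle [(0.64, [0.4723, -0.1204, 0.0483], [347.0, 235.0]), (0.41, [0.527, 0.1595, 0.0422], [258.0, 218.0])]
top dropper_mid [(0.35, [0.689, 0.169, -0.0017], [257.0, 169.0])]
side seat [(0.81, [0.469, -0.219, 0.0318], [358.0, 193.0]), (0.31, [0.6888, 0.1721, 0.0014], [279.0, 244.0])]
side handle [(0.64, [0.4733, -0.1191, 0.0515], [353.0, 200.0])]
side dropper_mid [(0.56, [0.4669, -0.2195, 0.0761], [359.0, 184.0]), (0.29, [0.6684, 0.2864, 0.0035], [273.0, 263.0])]
22.5167 [ 0.4704906  -0.13664532  0.20284206] [ 7.11718623e-01  7.02464661e-01 -3.67142427e-05  1.41093349e-05] 0.06498869182578852 [-0.54755109  0.00313608  0.75022505  1.83685487 -0.00213797  1.30246156
  0.1901512 ]
```

arm_command(
  xyz=[
    [0.0015, 0.016, -0.02],
    [0.0015, 0.016, -0.055],
    [0.0015, 0.016, -0.09],
    [0.0015, 0.016, -0.12],
    [0.0015, 0.016, -0.145],
    [0.0015, 0.016, -0.165],
    [0.0015, 0.016, -0.178],
    [0.0015, 0.016, -0.184],
    [0.0015, 0.016, -0.184],
  ],
  rot=[
    [0, 0, 0],
    [0, 0, 0],
    [0, 0, 0],
    [0, 0, 0],
    [0, 0, 0],
    [0, 0, 0],
    [0, 0, 0],
    [0, 0, 0],
    [0, 0, 0],
  ],
)

```text
time: 23.27
ee_pos: [0.4712, -0.1206, 0.0179]
eef_rot: [0.712, 0.703, -0.001, -0.001]
ft_force: [-0.0, -0.7, 0.6]
width: 0.0649
grip_force: 0.0
```

arm_command(
  xyz=[
    [0, 0, 0],
    [0, 0, 0],
    [0, 0, 0],
    [0, 0, 0],
    [0, 0, 0],
    [0, 0, 0],
    [0, 0, 0],
  ],
  rot=[
    [0, 0, 0],
    [0, 0, 0],
    [0, 0, 0],
    [0, 0, 0],
    [0, 0, 0],
    [0, 0, 0],
    [0, 0, 0],
  ],
  grip=0.2,
  squeeze=45,
)

```text
time: 23.85
ee_pos: [0.4726, -0.1205, 0.0194]
eef_rot: [0.712, 0.703, 0.001, 0.0]
ft_force: [0.9, 0.9, 5.2]
width: 0.0393
grip_force: 45.0
```

arm_command(
  xyz=[
    [0, -0.001, 0],
    [0, -0.003, 0],
    [0, -0.006, 0],
    [0, -0.01, 0],
    [0, -0.0145, 0],
    [0, -0.019, 0],
    [0, -0.0235, 0],
    [-0.0004, -0.028, 0],
    [-0.0005, -0.0325, 0],
    [-0.0005, -0.037, 0],
    [-0.0006, -0.041, 0],
    [-0.0006, -0.044, 0],
    [-0.0006, -0.046, 0],
    [-0.0006, -0.047, 0],
  ],
  rot=[
    [0, 0, 0],
    [0, 0, 0],
    [0, 0, 0],
    [0, 0, 0],
    [0, 0, 0],
    [0, 0, 0],
    [0, 0, 0],
    [0, 0, 0],
    [0, 0, 0],
    [0, 0, 0],
    [0, 0, 0],
    [0, 0, 0],
    [0, 0, 0],
    [0, 0, 0],
  ],
)

```text
time: 25.02
ee_pos: [0.4719, -0.1668, 0.0194]
eef_rot: [0.712, 0.703, 0.001, -0.0]
ft_force: [-1.8, 5.2, 9.5]
width: 0.0393
grip_force: 45.0
```

Run:
```python
from h import *
for c in ["wrist","side"]:
    save(c,c[0]+"9")
    for l in ["seat","handle","dropper_mid"]:
        print(c,l,[(round(d["conf"],2),np.round(w(c,d["at"]),4).tolist()) for d in r.spot_point(l,c)[:2]])
s=r.read_state(); print(s["time"],s["ee_pos"],s["ft_force"],s["width"])
```

```text
wrist seat []
wrist handle [(0.66, [0.4745, -0.1627, 0.0501])]
wrist dropper_mid []
side seat [(0.54, [0.4677, -0.2646, 0.0299])]
side handle [(0.62, [0.4723, -0.1679, 0.0484])]
side dropper_mid [(0.44, [0.4613, -0.2617, 0.0766])]
25.4167 [ 0.47188102 -0.16689377  0.01938406] [-1.67282967  3.29616675  8.8080022 ] 0.03935346794738267
```

arm_command(
  xyz=[
    [0, -0.001, 0],
    [0, -0.003, 0],
    [0, -0.006, 0],
    [0, -0.01, 0],
    [0, -0.0145, 0],
    [-0.0003, -0.019, 0],
    [-0.0003, -0.0235, 0],
    [-0.0004, -0.027, 0],
    [-0.0005, -0.0295, 0],
    [-0.0005, -0.031, 0],
    [-0.0005, -0.032, 0],
  ],
  rot=[
    [0, 0, 0],
    [0, 0, 0],
    [0, 0, 0],
    [0, 0, 0],
    [0, 0, 0],
    [0, 0, 0],
    [0, 0, 0],
    [0, 0, 0],
    [0, 0, 0],
    [0, 0, 0],
    [0, 0, 0],
  ],
)

```text
time: 26.33
ee_pos: [0.4713, -0.1988, 0.0194]
eef_rot: [0.712, 0.703, 0.001, -0.0]
ft_force: [-1.8, 5.3, 9.4]
width: 0.0397
grip_force: 45.0
```

arm_command(
  xyz=[
    [0, -0.001, 0],
    [0, -0.002, 0],
    [0, -0.003, 0],
    [0, -0.004, 0],
    [-0.0001, -0.005, 0],
    [-0.0001, -0.006, 0],
  ],
  rot=[
    [0, 0, 0],
    [0, 0, 0],
    [0, 0, 0],
    [0, 0, 0],
    [0, 0, 0],
    [0, 0, 0],
  ],
)

```text
time: 26.83
ee_pos: [0.4713, -0.2045, 0.0194]
eef_rot: [0.711, 0.703, 0.001, -0.0]
ft_force: [-2.2, 5.8, 10.0]
width: 0.0393
grip_force: 45.0
```

Travel is 84 mm so far with a steady 5 N or so. I'll creep on towards the stop.

arm_command(
  xyz=[
    [0, -0.001, 0],
    [0, -0.002, 0],
    [0, -0.003, 0],
    [0, -0.004, 0],
    [-0.0001, -0.005, 0],
    [-0.0001, -0.006, 0],
    [-0.0001, -0.006, 0],
  ],
  rot=[
    [0, 0, 0],
    [0, 0, 0],
    [0, 0, 0],
    [0, 0, 0],
    [0, 0, 0],
    [0, 0, 0],
    [0, 0, 0],
  ],
)

```text
time: 27.42
ee_pos: [0.4711, -0.2108, 0.0194]
eef_rot: [0.712, 0.703, 0.001, -0.0]
ft_force: [-0.5, 3.7, 9.9]
width: 0.0395
grip_force: 45.0
```

arm_command(
  xyz=[
    [0, -0.001, 0],
    [0, -0.002, 0],
    [0, -0.003, 0],
    [0, -0.004, 0],
    [0, -0.004, 0],
  ],
  rot=[
    [0, 0, 0],
    [0, 0, 0],
    [0, 0, 0],
    [0, 0, 0],
    [0, 0, 0],
  ],
)

```text
time: 27.83
ee_pos: [0.4711, -0.2148, 0.0194]
eef_rot: [0.712, 0.703, 0.001, -0.0]
ft_force: [-3.5, 4.1, 9.6]
width: 0.0394
grip_force: 45.0
```

arm_command(
  xyz=[
    [0, -0.001, 0],
    [0, -0.002, 0],
    [0, -0.003, 0],
    [0, -0.003, 0],
  ],
  rot=[
    [0, 0, 0],
    [0, 0, 0],
    [0, 0, 0],
    [0, 0, 0],
  ],
)

```text
time: 28.17
ee_pos: [0.4711, -0.2178, 0.0194]
eef_rot: [0.712, 0.703, 0.001, -0.0]
ft_force: [-2.3, 4.1, 10.1]
width: 0.0394
grip_force: 45.0
```

arm_command(
  xyz=[
    [0, -0.001, 0],
    [0, -0.002, 0],
    [0, -0.002, 0],
  ],
  rot=[
    [0, 0, 0],
    [0, 0, 0],
    [0, 0, 0],
  ],
)

```text
time: 28.42
ee_pos: [0.471, -0.2191, 0.0194]
eef_rot: [0.711, 0.703, 0.001, -0.001]
ft_force: [-3.6, 7.6, 13.4]
width: 0.0394
grip_force: 45.0
```

arm_command(
  xyz=[
    [0, -0.001, 0],
    [0, -0.002, 0],
    [0, -0.002, 0],
    [0, -0.002, 0],
  ],
  rot=[
    [0, 0, 0],
    [0, 0, 0],
    [0, 0, 0],
    [0, 0, 0],
  ],
)

```text
time: 28.75
ee_pos: [0.471, -0.2191, 0.0194]
eef_rot: [0.711, 0.703, 0.002, -0.002]
ft_force: [-5.5, 14.9, 17.1]
width: 0.0396
grip_force: 45.0
```

arm_command(
  xyz=[
    [0, -0.001, 0],
    [0, -0.001, 0],
    [0, -0.001, 0],
  ],
  rot=[
    [0, 0, 0],
    [0, 0, 0],
    [0, 0, 0],
  ],
)

```text
time: 29.0
ee_pos: [0.471, -0.2191, 0.0193]
eef_rot: [0.711, 0.703, 0.002, -0.003]
ft_force: [-7.4, 20.0, 20.3]
width: 0.0395
grip_force: 45.0
```

It's hard against the stop: the force climbs to 20 N with no motion. I'll relax the push, let go and retreat.

arm_command(
  xyz=[
    [0, 0.0015, 0],
    [0, 0.0025, 0],
    [0, 0.0025, 0],
  ],
  rot=[
    [0, 0, 0],
    [0, 0, 0],
    [0, 0, 0],
  ],
)

```text
time: 29.25
ee_pos: [0.471, -0.2191, 0.0194]
eef_rot: [0.711, 0.703, 0.001, -0.001]
ft_force: [-3.7, 8.8, 13.3]
width: 0.0393
grip_force: 45.0
```

arm_command(
  xyz=[
    [0, 0, 0],
    [0, 0, 0],
    [0, 0, 0],
    [0, 0, 0],
    [0, 0, 0],
    [0, 0, 0.01],
    [0, 0, 0.03],
    [0, 0, 0.06],
    [0, 0.01, 0.09],
    [0, 0.04, 0.12],
    [0, 0.07, 0.15],
    [0, 0.1, 0.18],
    [0, 0.1, 0.18],
    [0, 0.1, 0.18],
  ],
  rot=[
    [0, 0, 0],
    [0, 0, 0],
    [0, 0, 0],
    [0, 0, 0],
    [0, 0, 0],
    [0, 0, 0],
    [0, 0, 0],
    [0, 0, 0],
    [0, 0, 0],
    [0, 0, 0],
    [0, 0, 0],
    [0, 0, 0],
    [0, 0, 0],
    [0, 0, 0],
  ],
  grip=0.75,
)

```text
time: 30.42
ee_pos: [0.4719, -0.1196, 0.201]
eef_rot: [0.711, 0.704, 0.002, 0.001]
ft_force: [-0.1, -1.4, -0.6]
width: 0.0653
grip_force: 0.0
```

Run:
```python
from h import *
for c in ["wrist","top","side"]:
    save(c,c[0]+"10")
    for l in ["seat","handle","dropper_mid","lid_rib","buffer_mid"]:
        print(c,l,[(round(d["conf"],2),np.round(w(c,d["at"]),4).tolist()) for d in r.spot_point(l,c)[:2]])
s=r.read_state(); print(s["time"],s["ee_pos"],s["ft_force"],s["width"])
```

```text
wrist seat []
wrist handle [(0.82, [0.47, -0.2204, 0.0461])]
wrist dropper_mid []
wrist lid_rib []
wrist buffer_mid []
top seat [(0.55, [0.4727, -0.3169, 0.0316])]
top handle []
top dropper_mid [(0.54, [0.4703, -0.3164, 0.0801])]
top lid_rib [(0.58, [0.4316, 0.4391, 0.0128]), (0.57, [0.5484, 0.3251, 0.0196])]
top buffer_mid [(0.7, [0.6231, -0.0814, -0.0011]), (0.61, [0.5242, 0.1619, 0.046])]
side seat [(0.73, [0.4671, -0.3182, 0.0303])]
side handle [(0.52, [0.4707, -0.2233, 0.0464])]
side dropper_mid [(0.62, [0.4626, -0.317, 0.0766])]
side lid_rib [(0.98, [0.4303, 0.4447, 0.0108]), (0.9, [0.5436, 0.3239, 0.018])]
side buffer_mid [(0.61, [0.5269, 0.1626, 0.0476]), (0.23, [0.5213, 0.1362, -0.0019])]
31.3167 [ 0.47070146 -0.12104297  0.19886767] [ 0.17664976 -0.40166426 -0.53621101] 0.06538167431623704
```

```bash
python3 -c "
from bench import r
print(r.close_job())"
```

```text
the job is handed in; nothing more can be done
None
```

The job is handed in: lid flat on the worktop, dropper bottle upright in the seat, carriage against its stop and the buffer bottle still in the box; the verdict wasn't shown to me.

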